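# Extend the ball picker's telescopic pole until it locks

## Robot

A 6-joint arm with a two-finger parallel gripper is mounted at the origin on the work surface. World frame = base frame: x ahead of the robot, y to its left, z up, the work surface at z = 0. Lengths are in mm, angles in degrees, forces in N, time in s.
With the tool pointing down it reaches from about 350 to 850 mm from the base axis. Payload 8.1 kg.
Tool frame: the origin (TCP) lies at the very end of the fingers, on their centre line; the grasp point (between the pads) lies r.tcp_to_grasp behind it (r.tcp_to_grasp is the distance from the TCP to the grasp point, in mm); z points along the fingers, y is the line along which they close (so a half turn about z gives the same grasp; the last joint's range is limited). The gripper opens to 85 mm and grips with 20 to 120 N. Pads are 22 mm wide; open, the fingers measure 114 mm over their backs; the gripper's body (76 mm by 85 mm) begins 54 mm behind the grasp point. The pads swing forward as they close: fully open they stand 13 mm farther back than shut.
Start: joints at [-79.206, 7.471, 85.268, -0, 87.261, -4.893], TCP at [162.255, -577.649, 231.292] pointing down, gripper open.
Joint ranges: [-169.43, 169.43], [-51.17, 129.36], [1.28, 143.12], [-76.62, 256.62], [0, 156.53], [-152.29, 152.29]. Speed limits (degrees/s): [136.94, 136.94, 159.86, 180, 180, 180].

## Interface

Orientations are given as [roll, pitch, yaw] about the fixed x, y, z axes, in that order (R = Rz(yaw) Ry(pitch) Rx(roll)).
In Python, from bench import r gives the robot as it stands.
- The arm moves only by the shell command python3 -m handwheel 'ROWS' [OPENING] [FORCE]. ROWS is JSON, a list of rows, each a list of 4 numbers: the shift along the tool's x, y, z in m, then the turn about the tool's z in degrees. A call has 1 to 10 rows; each row shifts and turns the commanded pose from where the row before left it, along the tool's axes as they then stand; what a row does not reach is not made up. A row lasts 1/10 s, in which the tool goes at most 50 mm and 8.59 degrees, less where a joint would pass 70% of its speed; a pose out of reach is approached as far as the arm can. A call is refused whole if a number of a shift passes 0.05 or a number of a turn 8.59, either way. A call with a gripper value outside its range is refused whole. OPENING is the finger opening in m, from 0 to 0.0854, set as the call begins (- or left out, the last holds). The fingers move at their own pace and stop on an object; FORCE is the grip in N (left out, the last holds). Time passes only in rows, so rows that do not move let the fingers close. It gives the time, the measured TCP pose, the force, the opening and the grip force at its end, in the units of the state.
- r.sense(): the state, without advancing time (a new reading comes with each control period).
- r.snapshot(name): name is "scene" or "top" or "wrist"; returns the picture (480x640x3 uint8, red, green, blue); there is no depth.
- r.camera_params(name): a dict with "fx", "fy", "cx", "cy" (pixels), "D" ([k1, k2, p1, p2, k3] as OpenCV has them; the pictures are not rectified), "R" (3x3) and "t" (3): a world point X has camera coordinates R X + t; the wrist camera has in their place "mount" (4x4, takes a point from camera to tool coordinates, whose origin is the TCP and whose axes are the flange's). Camera axes: x right, y down, z forward; pixel columns grow to the right and rows downward; lengths in mm; the calibration is good to about 2 mm. A picture is of the moment at which its call begins: read the wrist's pose just before it. camera_params takes no time and is no camera call.
- r.hand_in(): hands the job in; it is judged then, once.
The state is a dict: "time": time; "joint_pos": joint angles; "qd": joint speeds; "joint_efforts": joint torques, N m; "tool_pos": TCP position; "tcp_rot": TCP orientation; "ft_force": force on the tool from outside, world axes, zero at the start; "wrist_torque": the same for the moment, N m; "finger_gap": finger opening in mm; "grip_force": force on a finger pad.
Only numpy, scipy, OpenCV 4.12 (cv2) and the standard library are available. Lean on these libraries where they do the work, as an engineer would, in place of code of your own. Each camera call takes 0.05 s, during which the arm holds its last target. There are 200 camera calls.

## Task

Two telescopic poles lie clamped on stands with their wooden grips towards you. Pull the grip of the ball picker, the pole with the round metal cup at its far end, straight out until its lock button clicks out, then let go. Leave the pole with the brush head closed as it is.

Things in the scene. Friction and masses are not known exactly. Their poses are not given: they have to be found in the camera images.
- picker_grip (a point): Middle of the ball picker's dark wooden grip, on the pole's axis, 80 mm above the counter. Barrel 90 mm long, 32 mm thick at the middle, 26 mm at the inner end, 36 mm bead at the free end. x runs level along the pole from grip to cup, away from the robot within 0.25 rad; z is up. It pulls out along -x, towards the robot. Objects lying near or under the grips are at most 35 mm high.
- picker_slide (a joint): How far the picker's grip is pulled out, in m: 0 shut, starts at 0 to 0.03; the lock button snaps out at about 0.088, hard end stop at 0.098. Friction about 2 N, no return spring. Beyond the grip come 20 mm of bare 22 mm steel tube when shut, a black collar 34 mm thick, the 30 mm outer tube clamped in a wooden stand (210 x 90 mm, 80 mm high, fixed), then the open metal cup, 76 mm across.
- picker_button (a joint): The picker's brass lock button, 10 mm in diameter, in m: about 0 while held down inside the outer tube (out of sight), 0.010 when it has sprung up through the hole on top of the black collar, standing 7 mm proud. Once out it keeps the pole from sliding shut.
- brush_grip (a point): Middle of the identical wooden grip of the other pole, which ends in a wooden brush head 170 mm wide instead of a cup; same axes and sizes, on a stand of its own beside the first, either left or right of it. To be left as it is.

How it is judged (in metres and radians):
At the end, for the whole second after the job is handed in: The ball picker is pulled out by more than 83 mm, its lock button stands out by more than 7 of its 10 mm, and the grip is at rest. The brush pole's grip must not move by more than 15 mm at any time (value of joint picker_button above 0.007 m and value of joint picker_slide above 0.083 m and velocity of joint picker_slide between -0.005 and 0.005 m/s); the robot touches nothing.
It fails at once if the brush pole's grip is moved by more than 15 mm (distance of brush_grip from where it was at the start of the episode above 0.015 m).
It also fails if it takes over 32 s, if anything falls off the work surface, if the arm or the gripper's body presses on something with over 40 N, if the wrist force passes 120 N, or if a joint passes its speed limit or range.

## Working session

There is one attempt and no reset: what is moved stays moved. The work goes in short steps, Python scripts to look and compute and a shell command to move; the robot and the scene stay as the last step left them, time stands still between calls to the robot, and variables do not carry over. Pictures are saved under pics/ and viewed, at most 10 in all, crops included, and the job is handed in when it is done.

```bash
mkdir -p pics; ls
python3 - <<'E'
from bench import r
import cv2
for n in("scene","top"):
    cv2.imwrite(f"pics/{n}0.png",r.snapshot(n)[:,:,::-1])
    p=r.camera_params(n);print(n,p)
s=r.sense();print(s,r.tcp_to_grasp)
E
```

```text
pics
scene {'fx': 562.7743142107677, 'fy': 562.7743142107677, 'cx': 323.1813704910664, 'cy': 246.13204556936947, 'D': array([-0.10892485,  0.        ,  0.        ,  0.        ,  0.        ]), 'R': array([[ 0.82640354,  0.56300032, -0.00937181],
       [ 0.34341191, -0.51712982, -0.78399299],
       [-0.44623474,  0.64467619, -0.62069893]]), 't': array([-504.57373312, -146.36867075, 1354.7148054 ])}
top {'fx': 615.3506454072843, 'fy': 615.3506454072843, 'cx': 313.6120161563115, 'cy': 240.67188404601265, 'D': array([-0.21031678,  0.        ,  0.        ,  0.        ,  0.        ]), 'R': array([[-0.00139501, -0.99997575, -0.00682229],
       [-0.98910826,  0.00238392, -0.14717053],
       [ 0.14718323,  0.00654267, -0.9890876 ]]), 't': array([  -1.51016596,  617.35888731, 1143.31127447])}
{'time': 0.1, 'joint_pos': array([-7.92057115e+01,  7.51172450e+00,  8.53246161e+01, -8.39902546e-05,
        8.72607174e+01, -4.89488389e+00]), 'qd': array([-0.03493305, -0.11612621,  0.03570891, -0.01153556,  0.00046355,
       -0.04612815]), 'joint_efforts': array([ 1.71649546e-03, -5.70950460e+01, -5.01941407e+01, -2.02360643e-04,
        8.15352949e-03,  7.79418838e-05]), 'tool_pos': array([ 162.15941361, -577.15040244,  230.32437906]), 'tcp_rot': array([-1.79903289e+02, -8.19817396e-03,  1.56891696e+01]), 'ft_force': array([ 0.60057085, -1.14532221, -0.10566371]), 'wrist_torque': array([ 0.01343064, -0.00876943, -0.02015104]), 'grip_force': 0.0, 'finger_gap': 85.47112012055938} 18.700000000000003
```

View pics/top0.png

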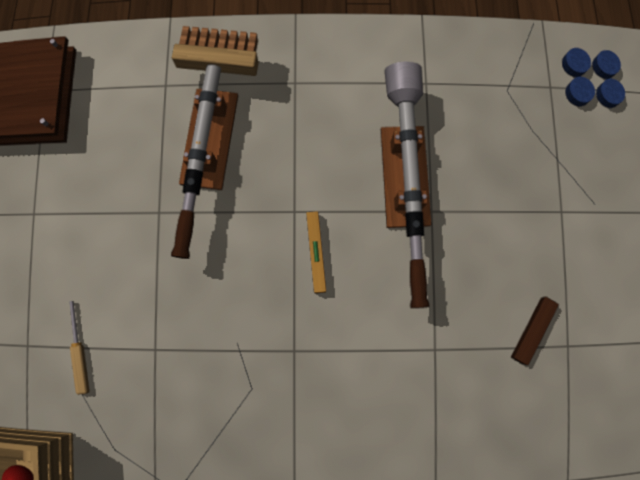

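View pics/scene0.png

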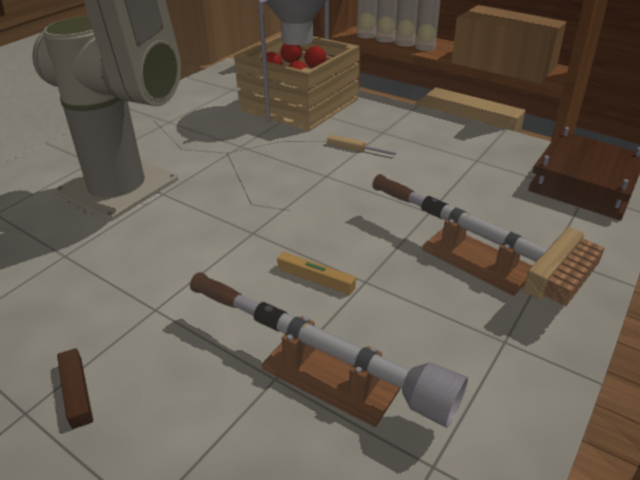

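The picker is the right-hand pole in the top view: cup (403,85), black collar (414,223), grip (418,283). The brush pole is on the left, with its grip at (183,234). Nothing lies beneath the picker's grip.

```bash
cat > h.py <<'E'
import numpy as np, cv2
def rays(p,uv,R=None,t=None):
    K=np.array([[p["fx"],0,p["cx"]],[0,p["fy"],p["cy"]],[0,0,1]])
    n=cv2.undistortPoints(np.float64(uv).reshape(-1,1,2),K,p["D"])[:,0]
    d=np.c_[n,np.ones(len(n))]
    R=p["R"] if R is None else R; t=p["t"] if t is None else t
    return -R.T@t, d@R
def onplane(p,uv,z,**k):
    c,d=rays(p,uv,**k); return c+d*((z-c[2])/d[:,2])[:,None]
E
python3 - <<'E'
import cv2,numpy as np
from h import *
from bench import r
p=r.camera_params("top"); im=cv2.imread("pics/top0.png")
b,g,rd=[im[:,:,i].astype(int) for i in range(3)]
m=((rd-b>15)&(rd<140)&(rd>g*1.35)).astype(np.uint8)
def comp(m,x0,x1,y0,y1):
    M=np.zeros_like(m);M[y0:y1,x0:x1]=m[y0:y1,x0:x1]
    n,l,s,c=cv2.connectedComponentsWithStats(M);k=1+s[1:,4].argmax();print("bbox",s[k]);return np.argwhere(l==k)[:,::-1]
blk=((im.max(2)<45)).astype(np.uint8)
for nm,roi,rc in(("picker",(400,435,240,320),(402,428,205,242)),("brush",(165,200,195,265),(180,205,165,195))):
    X=onplane(p,comp(m,*roi),80)[:,:2]; 
    C=onplane(p,comp(blk,*rc),80)[:,:2]
    c=X.mean(0);u=np.linalg.svd(X-c,full_matrices=False)[2][0];u*=np.sign(u[0])
    s=(X-c)@u; w=(X-c)@[-u[1],u[0]]
    print(nm,c,"yaw",np.degrees(np.arctan2(u[1],u[0])),"len",np.ptp(s),s.min(),s.max(),"wid",np.ptp(w),"collar",C.mean(0),(C-c)@u@np.ones(len(C))/len(C),np.ptp((C-c)@u),"ends",c+u*s.min(),c+u*s.max())
    d=C.mean(0)-c;print("yaw by collar",np.degrees(np.arctan2(d[1],d[0])))
# bare tube centre & cup
print(onplane(p,[[403,85],[414,223],[418,283]],80))
# scene view grip ends cross check
print(onplane(r.camera_params("scene"),[[199,284],[237,301],[268,317]],80))
s=r.sense();w=r.camera_params("wrist");print(w["mount"])
E
```

```text
bbox [411 260  18  48 677]
bbox [404 211  21  25 408]
picker [ 529.97511252 -197.85966433] yaw 2.0266251313680903 len 88.28937876092883 -42.77089862847776 45.518480132451074 wid 32.27892167495621 collar [ 645.51371147 -193.9915159 ] 115.60312255847354 46.37618007842467 ends [ 487.23096703 -199.37221037] [ 575.46512091 -196.24995307]
yaw by collar 1.917504901088162
bbox [172 210  21  48 631]
bbox [183 165  22  30 399]
brush [625.29136513 245.59570329] yaw -8.03612776913053 len 89.23271479644913 -43.00172294520516 46.230991851243964 wid 29.706134376664203 collar [730.38982775 228.59903961] 106.4424987979339 58.986274374792686 ends [582.7119141  251.60723603] [671.06837403 239.13272689]
yaw by collar -9.186414462495561
[[ 924.29950792 -180.82474999   80.        ]
 [ 645.60659099 -192.97714943   80.        ]
 [ 531.84363666 -197.78435456   80.        ]]
[[ 492.69727139 -202.12000079   80.        ]
 [ 574.44529418 -197.22724376   80.        ]
 [ 639.76529093 -197.37271742   80.        ]]
[[-8.46696013e-04 -9.59237779e-01 -2.82598950e-01  7.21909744e+01]
 [ 9.99999595e-01 -8.98789038e-04  5.46949318e-05  1.06083631e-01]
 [-3.06462283e-04 -2.82598789e-01  9.59238151e-01 -1.42905072e+02]
 [ 0.00000000e+00  0.00000000e+00  0.00000000e+00  1.00000000e+00]]
```

```bash
python3 -m handwheel '[[0,0,0,6.7],[0,0,0,6.7],[0.024,-0.0228,0,0],[0.024,-0.0228,0,0],[0.024,-0.0228,0,0],[0.024,-0.0228,0,0],[0.024,-0.0228,0,0],[0.024,-0.0228,0,0],[0.024,-0.0228,0,0],[0.024,-0.0228,0,0]]' 0.085 40; python3 -m handwheel '[[0.024,-0.0228,0,0],[0.024,-0.0228,0,0],[0.024,-0.0228,0,0],[0.024,-0.0228,0,0],[0.012,-0.0228,0,0],[0,0,0,0],[0,0,0,0]]'
cat > look.py <<'E'
import sys,cv2,numpy as np
from h import *
from bench import r
from scipy.spatial.transform import Rotation as Ro
def wrist(name):
    s=r.sense(); im=r.snapshot("wrist")[:,:,::-1]; cv2.imwrite(f"pics/{name}.png",im)
    p=r.camera_params("wrist"); T=np.eye(4);T[:3,:3]=Ro.from_euler("xyz",s["tcp_rot"],degrees=True).as_matrix();T[:3,3]=s["tool_pos"]
    C=np.linalg.inv(T@p["mount"]); return s,im,p,C[:3,:3],C[:3,3]
E
python3 - <<'E'
from look import *
s,im,p,R,t=wrist("w1"); np.savez("w1.npz",R=R,t=t);print(s["tool_pos"],s["tcp_rot"])
E
```

```text
time: 1.1
tool_pos: [347.4, -386.4, 230.9]
tcp_rot: [-180.0, 0.0, 2.3]
ft_force: [0.1, -0.7, -0.7]
finger_gap: 85.1
grip_force: 0.0
time: 1.8
tool_pos: [450.1, -269.1, 230.9]
tcp_rot: [-180.0, 0.0, 2.4]
ft_force: [0.7, -0.3, 0.3]
finger_gap: 84.7
grip_force: 0.0
[ 450.13543348 -269.11912643  230.89903421] [-1.79991969e+02  4.28058198e-02  2.37534257e+00]
```

View pics/w1.png

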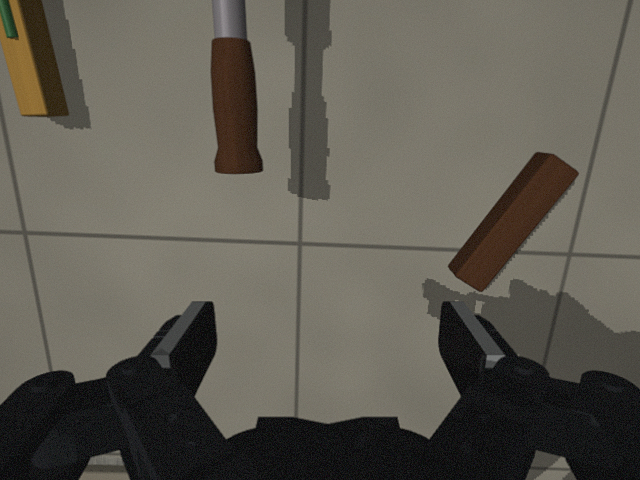

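The wrist view shows the grip's bead end near (239,172) and its inner end near (231,38), ahead of the fingers and to their left. A stray dark bar is off to the right.

Run:
```python
from look import *
p=r.camera_params("wrist");z=np.load("w1.npz");im=cv2.imread("pics/w1.png").astype(int)
m=(im[:,:,2]-im[:,:,0]>20);m[:, :200]=0;m[:,275:]=0;m[200:]=0
uv=np.argwhere(m)[:,::-1]
X=onplane(p,uv,80,R=z["R"],t=z["t"])[:,:2]
c=X.mean(0);u=np.linalg.svd(X-c,full_matrices=False)[2][0];u*=np.sign(u[0]);s=(X-c)@u
mid=c+u*(s.min()+s.max())/2;w=(X-c)@[-u[1],u[0]]
print(mid,np.degrees(np.arctan2(u[1],u[0])),np.ptp(s),np.ptp(w))
S=r.sense();y=np.radians(S["tcp_rot"][2]);d=mid-S["tool_pos"][:2]
print("tool dx,dy",d@[np.cos(y),np.sin(y)],d@[np.sin(y),-np.cos(y)])
```

```text
[ 529.95773908 -196.55620332] 1.7329225445194705 126.3121013821191 49.650705508663705
tool dx,dy 82.9970955705899 -69.85943842345996
```

Some noise got into the mask, but the centre agrees with the top view to within 2 mm: about (531,-197.5). Next I move over the grip and go down.

```bash
python3 -m handwheel '[[0.028,-0.023,0,0],[0.028,-0.023,0,0],[0.028,-0.023,0,0],[0,0,0.03,0],[0,0,0.03,0],[0,0,0.03,0],[0,0,0,0],[0,0,0,0],[0,0,0,0]]'
python3 - <<'E'
from look import *
s,im,p,R,t=wrist("w2"); np.savez("w2.npz",R=R,t=t);print(s["tool_pos"],s["tcp_rot"])
E
```

```text
time: 2.75
tool_pos: [532.3, -198.4, 143.6]
tcp_rot: [179.9, -0.2, 2.2]
ft_force: [-0.8, -0.1, 0.0]
finger_gap: 85.0
grip_force: 0.0
[ 532.31345845 -198.38467632  143.59470394] [ 1.79915426e+02 -1.53721585e-01  2.23654098e+00]
```

View pics/w2.png

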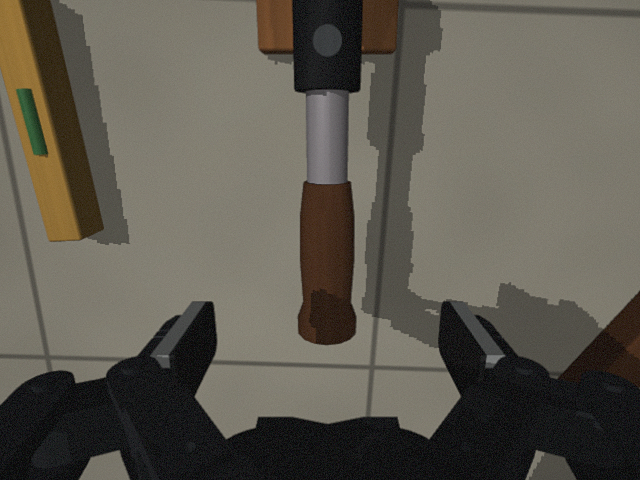

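The fingers straddle the grip: the bead is at (327,342) and the inner end at (328,183). The collar edge is at (327,92) and the button hole is empty at (327,40).

```bash
python3 - <<'E'
from look import *
p=r.camera_params("wrist");z=np.load("w2.npz")
print(onplane(p,[[327,338],[328,183],[327,92]],80,R=z["R"],t=z["t"]))
E
python3 -m handwheel '[[0,0,0.028,0],[0,0,0.028,0],[0,0,0.027,0],[0,0,0,0],[0,0,0,0],[0,0,0,0]]'
python3 -m handwheel '[[0,0,0,0],[0,0,0,0],[0,0,0,0],[0,0,0,0],[0,0,0,0],[0,0,0,0],[0,0,0,0],[0,0,0,0]]' 0.01 40
```

```text
[[ 479.76039562 -200.38575228   80.        ]
 [ 574.71233375 -197.31804688   80.        ]
 [ 620.902187   -195.01780096   80.        ]]
time: 3.4
tool_pos: [533.1, -198.1, 61.1]
tcp_rot: [179.9, -0.2, 2.3]
ft_force: [0.9, -0.7, 0.1]
finger_gap: 84.9
grip_force: 0.0
time: 4.2
tool_pos: [531.9, -198.1, 59.1]
tcp_rot: [179.9, -0.1, 2.3]
ft_force: [-0.2, -5.8, 5.8]
finger_gap: 30.5
grip_force: 39.9
```

Gripped at 30.5 mm. The visible tube is 46 mm long, so the slide starts at about 26 mm. That leaves about 62 mm to the click and 72 mm to the stop.

```bash
python3 -m handwheel '[[-0.004,0,0,0],[-0.008,0,0,0],[-0.008,0,0,0],[-0.008,0,0,0],[-0.008,0,0,0],[-0.008,0,0,0],[-0.008,0,0,0],[-0.004,0,0,0],[0,0,0,0],[0,0,0,0]]'
python3 -m handwheel '[[-0.002,0,0,0],[-0.002,0,0,0],[-0.002,0,0,0],[-0.002,0,0,0],[-0.001,0,0,0],[0,0,0,0],[0,0,0,0]]'
python3 - <<'E'
from look import *
s,im,p,R,t=wrist("w3"); np.savez("w3.npz",R=R,t=t);print(s["tool_pos"],s["tcp_rot"])
E
```

```text
time: 5.2
tool_pos: [475.9, -200.2, 59.1]
tcp_rot: [179.9, -0.1, 2.3]
ft_force: [-0.6, -5.3, 5.7]
finger_gap: 30.6
grip_force: 40.9
time: 5.9
tool_pos: [467.3, -200.6, 59.1]
tcp_rot: [179.9, -0.1, 2.3]
ft_force: [1.8, -4.9, 5.0]
finger_gap: 30.6
grip_force: 40.8
[ 467.32826099 -200.56547475   59.07771064] [ 1.79913661e+02 -1.02282811e-01  2.28239431e+00]
```

View pics/w3.png

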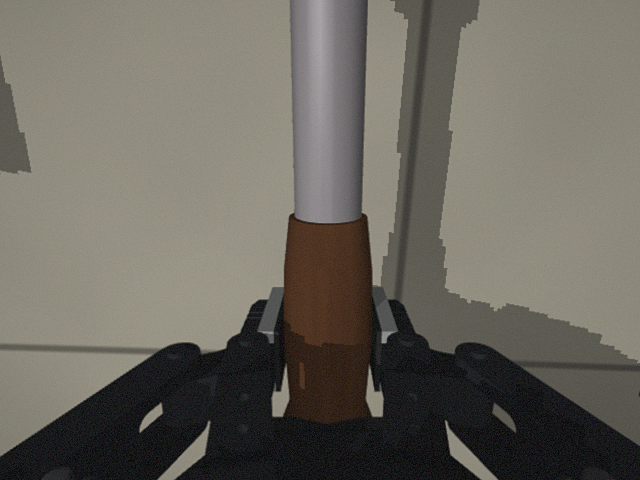

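The grip is held firmly with no slip visible, its inner edge at (328,218), and the collar is out of view. I keep pulling gently until the force rises at the stop.

```bash
python3 -m handwheel '[[-0.001,0,0,0],[-0.001,0,0,0],[-0.001,0,0,0],[-0.001,0,0,0],[0,0,0,0],[0,0,0,0]]'
python3 - <<'E'
from look import *
im=r.snapshot("scene")[:,:,::-1][220:380,140:380]
cv2.imwrite("pics/s1.png",cv2.resize(im,None,fx=3,fy=3,interpolation=2))
E
```

```text
time: 6.55
tool_pos: [463.4, -200.7, 59.1]
tcp_rot: [179.9, -0.1, 2.3]
ft_force: [1.4, -5.5, 3.3]
finger_gap: 30.7
grip_force: 40.8
```

View pics/s1.png

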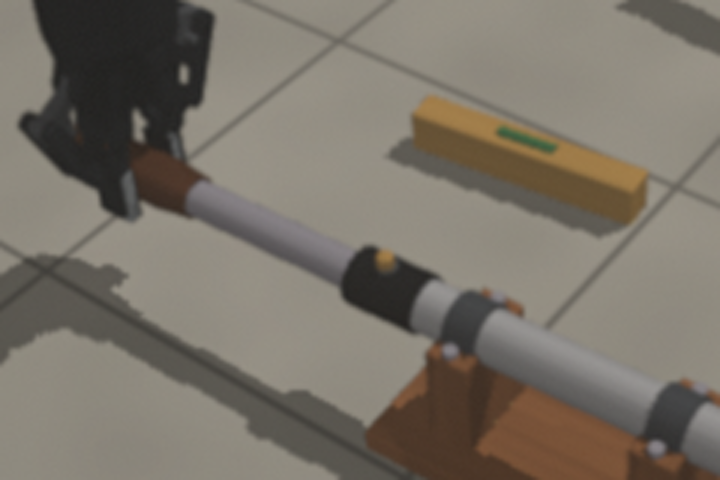

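The brass button stands out on the black collar (crop (385,260)), so the lock has clicked. Now I let go and lift away.

```bash
python3 -m handwheel '[[0,0,0,0],[0,0,0,0],[0,0,0,0],[0,0,0,0],[0,0,0,0],[0,0,0,0],[0,0,0,0],[0,0,0,0]]' 0.085
python3 -m handwheel '[[0,0,-0.01,0],[0,0,-0.025,0],[0,0,-0.03,0],[0,0,-0.03,0],[0,0,-0.03,0],[0,0,-0.02,0],[0,0,0,0],[0,0,0,0],[0,0,0,0],[0,0,0,0]]'
python3 - <<'E'
from look import *
s,im,p,R,t=wrist("w4"); np.savez("w4.npz",R=R,t=t);print(s["tool_pos"],s["ft_force"])
E
```

```text
time: 7.4
tool_pos: [462.4, -200.0, 58.3]
tcp_rot: [-180.0, -0.0, 2.3]
ft_force: [0.6, -0.5, -0.5]
finger_gap: 85.3
grip_force: 0.0
time: 8.4
tool_pos: [461.6, -199.5, 201.7]
tcp_rot: [-179.9, 0.1, 2.3]
ft_force: [-0.5, 0.5, 0.4]
finger_gap: 84.9
grip_force: 0.0
[ 461.60277578 -199.50389645  201.68784605] [-0.52820005  0.54001618  0.41220294]
```

View pics/w4.png

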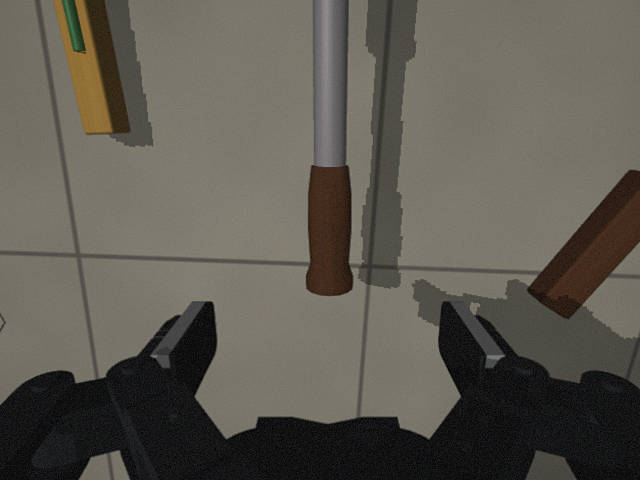

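The gripper is clear. The grip's inner end is now at (331,166) and its bead at (329,290). I check the position and the button once more, then hand in if they are good.

Run:
```python
from look import *
p=r.camera_params("wrist");z=np.load("w4.npz")
X=onplane(p,[[331,166]],80,R=z["R"],t=z["t"])[0]; slide=620.9-X[0]-20
im=r.snapshot("scene")[:,:,::-1].astype(int)[295:318,258:282]
brass=((im[:,:,2]-im[:,:,0]>50)&(im[:,:,2]>120)).sum()
print("slide",slide,"brass px",brass)
if slide>84 and brass>5: print(r.hand_in())
```

```text
slide 94.00713975550428 brass px 19
the job is handed in; nothing more can be done
None
```

The ball picker is pulled out about 94 mm with its lock button out, the gripper has let go and is clear, the brush pole was never touched, and the job is handed in.

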